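Lay up interlocking wood pavers in a sprung frame

TASK

Dry-fit the row of dovetailed wood blocks in the lay-up frame: first draw the frame's spring clamp back and hook its handle in the holding notch so that it stays back by itself, then fit the middle block (now in the mitre box, where it can be taken only by its ends, so lay it on the bench and take it again across its plain sides) and the socketed end block. Turn each so that its dovetails interlock with its neighbour and it drops flat on the frame's floor; the blank spare stays out. Last, unhook the clamp and let it close so that it presses the row tight together, and do not knock over the glue bottle.

Things in the scene. Friction and masses are not known exactly. Their poses are not given: they have to be found in the camera images.
- layup_frame: Plywood board 120 x 345 mm, fixed; origin at bench height under it, floor 12 mm up. y runs along the row, x across, away from the robot. Two fences, tops 22 mm up, inner faces at x = -35.5 and +35.5 mm. A first block is fixed at the +y end, its face at y = 70 mm, under a batten (y 75 to 103 mm, top 63 mm up). Spring clamp at the -y end; its housing spans y = -112 to -172 mm, top 60 mm up.
- first_key (a point): Root of the first block's dovetail key, at frame (13, 70, 12) mm: the key points along the frame's -y, is 16 mm long, 14 mm wide at the root and 26 mm at its head, and as high as the block (30 mm).
- middle_place (a point): Where the middle block's origin lies in the closed row: frame (0, 38, 12) mm, on the floor; axes as the frame's. The block is then turned with its axes parallel to the frame's and its socket round the first block's key.
- end_place (a point): Where the end block's origin lies in the closed row: frame (0, -34, 12) mm, on the floor; axes as the frame's. The block is then turned with its axes parallel to the frame's, its socket round the middle block's key, its plain end to the clamp.
- middle_block: Wood paver 66 (x) x 64 (y) x 30 mm, origin at the centre of its underside. Key on the -y end: 14 mm long, 10 wide at root, 18 at head; socket in the +y end: 18 deep, 19 wide at mouth, 31 inside; both at x = +13 mm (2.5 mm play). End faces plain from x = -33 to -3: grip along y there. Sides plain: grip across x. Bevelled foot. 0.12 kg. Starts in the mitre box, y along its channel.
- end_block: Wood paver 66 (x) x 80 (y) x 30 mm, origin at the centre of its underside. Socket in the +y end: 16 mm deep, 15 wide at the mouth, 23 inside, centred on x = +13 mm; it takes the middle block's key with 2.5 mm play each side. Other end plain. Grip it across x (66 mm). Bottom edges bevelled 3 mm. 0.14 kg. Starts flat on the bench, turned up to 75 degrees either way.
- spare_block: A blank wood paver, 66 x 80 x 30 mm, with neither key nor socket; not needed. Origin at the centre of its underside. Its place on the bench may be swapped with the end block's.
- mitre_box: Wooden mitre box, fixed, 112 x 220 mm: a channel along its y, 76 mm wide between two walls whose tops are 54 mm above the bench; channel floor 12 mm above the bench. Origin under its centre at bench height. The bench about 0.66 m ahead and 0.12 m left of the robot, to its right, is free for setting a block down.
- clamp (a joint): Slide of the spring clamp in m, towards the frame's -y: 0 = fully forward (shoe face at frame y = -66 mm), 0.008 = pressing on a closed row, 0.022 = held in the notch, 0.034 = right back (stop). The spring pushes it forward with 4.5 N at 0, 11 N at 0.034.
- clamp_handle (a joint): Swing (rad) of the handle about the clamp rod (along the frame's y, at x = 0, 26 mm above the bench): 0 = upright in the lane of a J-slot, 0.58 = leaning to the frame's +x. It swings only when the clamp is 0.025 or more back; swung over past 0.5 and let forward it drops behind a 3 mm lip into the notch and stays. To unhook: draw back past 0.026, swing upright, let it go forward.
- clamp_grip (a point): Middle of the handle's black round grip, 16 mm in diameter and 42 mm long along the handle, 66 mm from the rod's axis: 92 mm above the bench when upright, then at frame x = 0, y = -120 mm less the clamp's slide. Pinch it along the frame's y; it may pivot between the fingers.
- glue_bottle: Yellow glue bottle, 63 mm wide and 190 mm tall, standing behind the work; origin at the centre of its foot.

How it is judged:
By the outcome, as a careful person would: the job done as asked, in the order asked, and still so for the second after the job is handed in, with the robot touching nothing.
It also fails if it takes over 72 s, if anything falls off the work surface, if the arm or the gripper's body presses on something with over 40 N, if the wrist force passes 120 N, or if a joint passes its speed limit or range.

ROBOT

A 6-joint arm with a two-finger parallel gripper is mounted at the origin on a cart in front of the work surface, level with it; the furniture and walls round the work are solid. World frame = base frame: x ahead of the robot, y to its left, z up, the work surface at z = 0. Lengths are in m, angles in rad, forces in N, time in s.
With the tool pointing down it reaches from about 0.25 to 0.85 m from the base axis. Payload 12.5 kg.
Tool frame: the origin (TCP) lies midway between the tips of the shut fingers; the grasp point (between the pads) lies 19 mm behind it; z points along the fingers, y is the line along which they close (so a half turn about z gives the same grasp; the last joint's range is limited). The gripper opens to 93 mm and grips with 3 to 60 N. Pads are 15 mm wide; open, the fingers measure 128 mm over their backs; the gripper's body (75 mm by 188 mm) begins 65 mm behind the grasp point.
Start: joints at [1.15, 0.351, 1.652, -0, 1.139, -0.085], TCP at [0.181, 0.519, 0.219] pointing down, gripper open.
Joint ranges: [-2.75, 2.75], [-0.79, 2.1], [0.01, 2.65], [-1.57, 4.71], [0.07, 3.14], [-2.87, 2.87]. Speed limits (rad/s): [2.22, 2.22, 2.79, 3.14, 3.14, 3.14].

INTERFACE

Orientations are given as a unit quaternion [w, x, y, z].
In Python, from workcell import ctrl gives the robot as it stands.
- The arm moves only by the shell command python3 nudge.py 'ROWS' [FORCE]. ROWS is a JSON list of rows, 1 to 8 of them, each an object with the fields aperture (the opening from 0.0 (shut) to 1.0 (fully open)), x, y, z (the shift in fractions of the full range, 1 being 1000 mm), ax, ay, az (a rotation vector in parts of the range, where 1.0 means 2 rad); a field left out counts as zero (the opening has to be given); each row shifts and turns the commanded pose from where the row before left it, along the tool's axes as they then stand; what a row does not reach is not made up. A row lasts 1/12 s, in which the tool goes at most 0.0417 m and 0.125 rad, less where a joint would pass 70% of its speed; a pose out of reach is approached as far as the arm can. The fingers move at their own pace and stop on an object; FORCE is the grip in N (left out, the last holds). Time passes only in rows, so rows that do not move let the fingers close. It prints the time, the measured TCP pose, the force, the opening and the grip force at its end. Shift and turn numbers lie between -1 and 1, and a call with a number outside is refused. Input that does not fit is refused with a message, and nothing moves.
- ctrl.read_state(): the state, without advancing time (a new reading comes with each control period).
- ctrl.grab_frame(name): name is "scene" or "top" or "wrist"; returns the picture (420x560x3 uint8, red, green, blue); there is no depth.
- ctrl.calibration(name): a dict with "fx", "fy", "cx", "cy" (pixels), "camera_from_world" (4x4, takes a point from world to camera coordinates). Camera axes: x right, y up, looking along -z (the intrinsics and any distortion apply to the point x, -y, -z); pixel columns grow to the right and rows downward; lengths in m; the calibration is good to about 2 mm. A picture is of the moment at which its call begins: read the wrist's pose just before it. calibration takes no time and is no camera call; for the wrist camera it gives the pose at the moment of the call.
- ctrl.hand_in(): hands the job in; it is judged then, once.
The state is a dict: "clock": time; "q": joint angles; "qvel": joint speeds; "joint_efforts": joint torques, N m; "position": TCP position; "eef_rot": TCP orientation; "wrist_force": force on the tool from outside, world axes, zero at the start; "wrist_torque": the same for the moment, N m; "finger_gap": opening from 0.0 (shut) to 1.0 (fully open); "finger_force": force on a finger pad.
Only numpy, scipy, OpenCV 4.12 (cv2) and the standard library are available. Lean on these libraries where they do the work, as an engineer would, in place of code of your own. Each camera call takes 0.05 s, during which the arm holds its last target. There are 200 camera calls.

## Working session

There is one attempt and no reset: what is moved stays moved. The work goes in short steps, Python scripts to look and compute and a shell command to move; the robot and the scene stay as the last step left them, time stands still between calls to the robot, and variables do not carry over. Pictures are saved under pics/ and viewed, at most 13 in all, crops included, and the job is handed in when it is done.

```bash
ls; mkdir -p pics
cat > h.py <<'E'
import numpy as np, cv2
from workcell import ctrl
from scipy.spatial.transform import Rotation as R
def snap(n,f,crop=None,s=1):
    im=ctrl.grab_frame(n)[:,:,::-1]
    cv2.imwrite('pics/raw_'+f,im)
    if crop: im=im[crop[1]:crop[3],crop[0]:crop[2]]
    if s!=1: im=cv2.resize(im,None,fx=s,fy=s,interpolation=cv2.INTER_CUBIC)
    cv2.imwrite('pics/'+f,im)
def ray(c,u,v):
    d=np.array([(u-c['cx'])/c['fx'],-(v-c['cy'])/c['fy'],-1.]);T=np.linalg.inv(np.array(c['camera_from_world']))
    return T[:3,3],T[:3,:3]@d
def atz(c,u,v,z):
    o,d=ray(c,u,v);return o+d*(z-o[2])/d[2]
def proj(c,p):
    q=np.array(c['camera_from_world'])@np.append(p,1);return c['cx']+c['fx']*q[0]/-q[2],c['cy']-c['fy']*q[1]/-q[2]
def tri(c1,p1,c2,p2):
    o1,d1=ray(c1,*p1);o2,d2=ray(c2,*p2)
    s=np.linalg.lstsq(np.stack([d1,-d2],1),o2-o1,rcond=None)[0]
    a=o1+s[0]*d1;b=o2+s[1]*d2;return (a+b)/2,np.linalg.norm(a-b)
E
python3 - <<'E'
from h import *
for n in ('scene','top'):
    c=ctrl.calibration(n);print(n,{k:v for k,v in c.items()})
    print(np.linalg.inv(np.array(c['camera_from_world']))[:3,3])
a=ctrl.grab_frame('top');b=ctrl.grab_frame('scene')
cv2.imwrite('pics/raw_top.png',a[:,:,::-1]);cv2.imwrite('pics/raw_scene.png',b[:,:,::-1])
cv2.imwrite('pics/top.png',cv2.resize(a[:,:,::-1],(800,600),interpolation=cv2.INTER_CUBIC))
cv2.imwrite('pics/scene.png',cv2.resize(b[:,:,::-1],(800,600),interpolation=cv2.INTER_CUBIC))
print(ctrl.read_state())
E
```

```text
nudge.py
pics
workcell.py
scene {'fx': 386.23301696570616, 'fy': 386.23301696570616, 'cx': 272.9179889992295, 'cy': 205.1979183463598, 'camera_from_world': array([[ 0.4960658 , -0.86810456, -0.01769742, -0.25593339],
       [ 0.60584478,  0.3314569 ,  0.72324853, -0.44707039],
       [-0.62198941, -0.36950075,  0.69036104, -0.60871105],
       [ 0.        ,  0.        ,  0.        ,  1.        ]])}
[ 0.01920323 -0.29891157  0.73904404]
top {'fx': 464.6559110837797, 'fy': 464.6559110837797, 'cx': 281.08531401357675, 'cy': 209.40349420832203, 'camera_from_world': array([[ 0.01452545, -0.99987732,  0.00586062,  0.05142007],
       [ 0.98292598,  0.01535393,  0.18335971, -0.63608157],
       [-0.1834272 ,  0.00309718,  0.98302842, -1.21253543],
       [ 0.        ,  0.        ,  0.        ,  1.        ]])}
[0.40206222 0.06493555 1.30828716]
{'clock': 0.1, 'q': array([ 1.15044628e+00,  3.51166253e-01,  1.65232150e+00, -2.73966751e-06,
        1.13909509e+00, -8.45932909e-02]), 'qvel': array([ 0.00147474, -0.0005717 , -0.00187069, -0.00028997,  0.00045844,
       -0.00054808]), 'joint_efforts': array([ 1.05566796e-03, -4.98026347e+01, -2.85710728e+01,  7.01206760e-02,
        2.37626850e-02, -4.36890059e-05]), 'position': array([0.18107017, 0.51903204, 0.21817875]), 'eef_rot': array([-1.22469623e-04,  1.67090346e-01,  9.85941464e-01, -4.79711389e-04]), 'wrist_force': array([ 0.02910549, -0.6399001 , -0.12239996]), 'wrist_torque': array([ 0.01675651,  0.02967492, -0.0016021 ]), 'finger_force': 0.0, 'finger_gap': 1.0004167992336386}
```

View pics/top.png

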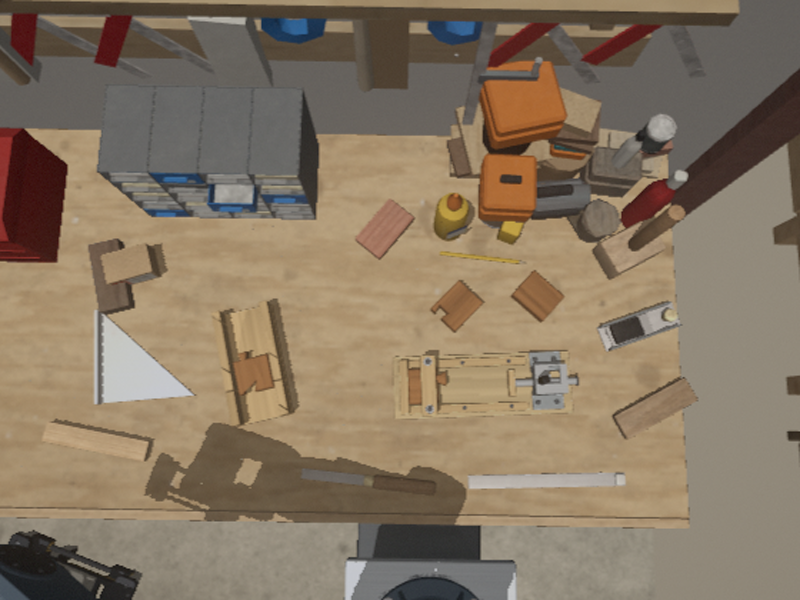

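View pics/scene.png

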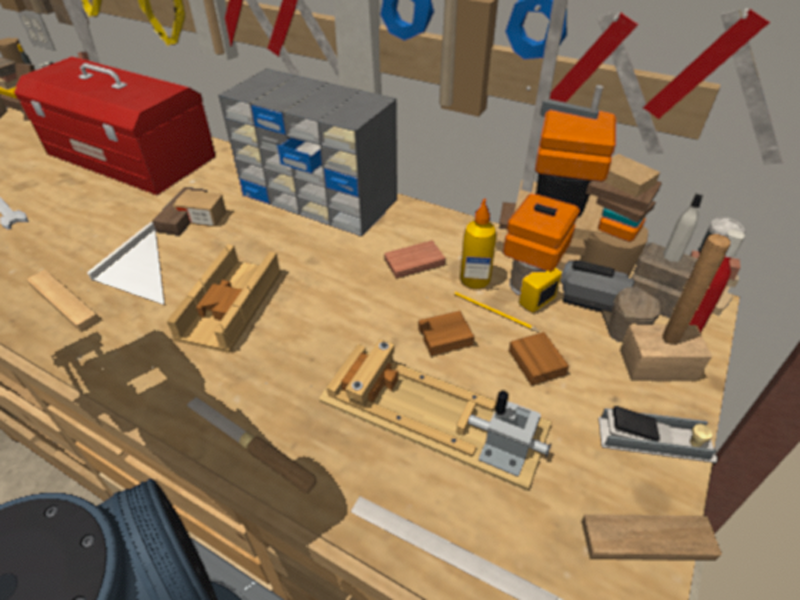

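Top view (800-wide): frame about (395–573, 350–418), end block with socket at (458,305), spare at (538,295), mitre box at (257,362), bottle at (452,213). The scene view agrees. I'll enlarge both next.

Run:
```python
from h import *
a=cv2.imread('pics/raw_top.png');b=cv2.imread('pics/raw_scene.png')
f=lambda i,x,y,w,h,s:cv2.resize(i[y:y+h,x:x+w],None,fx=s,fy=s,interpolation=cv2.INTER_CUBIC)
cv2.imwrite('pics/c1.png',np.hstack([f(a,148,185,60,115,5),f(a,272,185,100,115,5)]))
cv2.imwrite('pics/c1b.png',f(a,272,235,135,65,5.9))
cv2.imwrite('pics/c2.png',f(b,220,210,170,130,4.6))
```

```text
(no output)
```

View pics/c1.png

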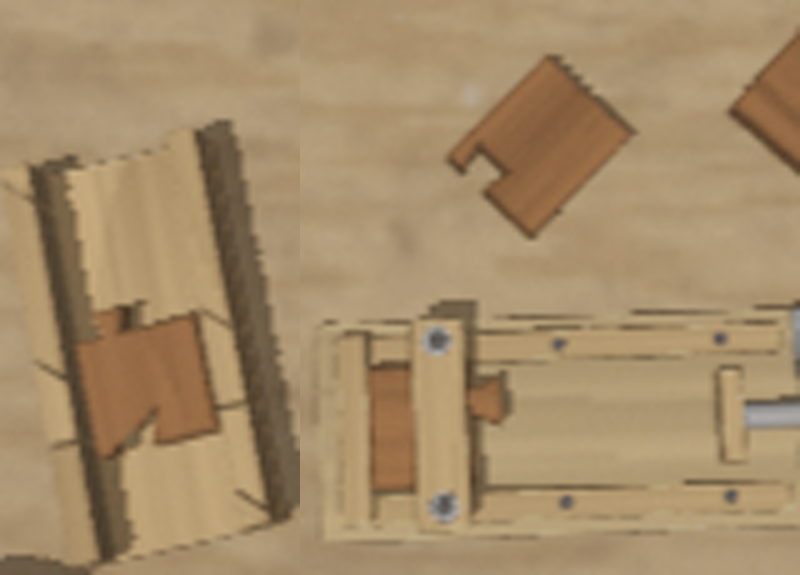

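View pics/c1b.png

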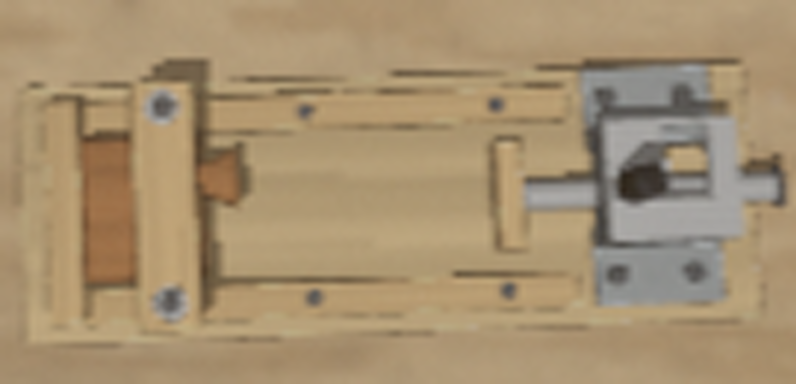

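View pics/c2.png

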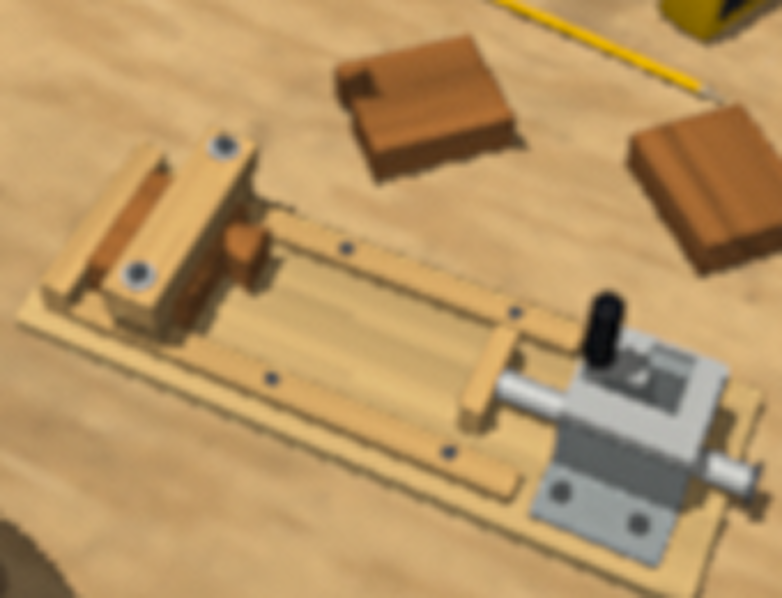

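Views show the end block's socket facing image-left/up-left, frame nearly aligned with world axes, handle upright at c1b (645,183), middle block's key toward the far (+x) end of the box. Now the numbers.

```bash
cat >> h.py <<'E'
def go(p,yaw=None):
    """deltas in tool axes: target TCP p, yaw = world angle of tool y axis (mod pi)"""
    s=ctrl.read_state();w,x,y,z=s['eef_rot'];M=R.from_quat([x,y,z,w]).as_matrix()
    c=np.arctan2(M[1,1],M[0,1]);print('t',round(s['clock'],2),'tcp',np.round(s['position'],4),'yaw',round(np.degrees(c),2),'gap',round(s['finger_gap']*93,1),'tilt z',np.round(M[:,2],3),'q',np.round(s['q'],2))
    d=np.array(p)-s['position'];print('trans first: ',np.round(M.T@d,4))
    if yaw is not None:
        r=-((yaw-c+np.pi/2)%np.pi-np.pi/2);M2=M@R.from_rotvec([0,0,r]).as_matrix();print('rz',round(r,4),' rot first:',np.round(M2.T@d,4))
E
python3 - <<'E'
from h import *
t=ctrl.calibration('top');s=ctrl.calibration('scene')
ct=lambda u,v:((u+.5)/5.9-.5+272,(v+.5)/5.9-.5+235)
cs=lambda u,v:((u+.5)/4.6-.5+220,(v+.5)/4.6-.5+210)
prs={'batF':((163,105),(225,147)),'batN':((170,300),(138,273)),'f1':((306,110),(347,249)),'f2':((497,104),(515,313)),'n1':((314,297),(272,379)),'n2':((509,290),(449,453)),'grip':((645,183),(608,300))}
for k,(a,b) in prs.items():
    p,e=tri(t,ct(*a),s,cs(*b));print(k,np.round(p,4),round(e,4))
z={'batF':.063,'batN':.063,'f1':.022,'f2':.022,'n1':.022,'n2':.022}
for k,h in z.items(): print(k,np.round(atz(t,*ct(*prs[k][0]),h),4),np.round(atz(s,*cs(*prs[k][1]),h),4))
for n,p in {'TL':(28,85),'BL':(30,343),'TR':(745,62),'BR':(765,318)}.items(): print(n,np.round(atz(t,*ct(*p),.012),4))
for n,p in {'nearL':(18,318),'nearR':(690,600)}.items(): print(n,np.round(atz(s,*cs(*p),.012),4))
print('griptop',atz(t,*ct(645,183),.113),atz(s,*cs(608,300),.113))
c1=lambda u,v:((u+.5)/5-.5+272,(v+.5)/5-.5+185)
for n,p in {'E_L':(450,160),'E_T':(550,57),'E_R':(635,132),'E_B':(532,237)}.items(): print(n,np.round(atz(t,*c1(p[0]-300,p[1]),.03),4))
for n,p in {'A':(338,75),'B':(468,38),'C':(515,118),'D':(380,150)}.items(): print(n,np.round(atz(s,*cs(*p),.03),4))
E
```

```text
batF [0.5177 0.011  0.0635] 0.0007
batN [0.4303 0.0073 0.0639] 0.0009
f1 [ 0.5202 -0.0578  0.0212] 0.0012
f2 [ 0.5244 -0.1475  0.0222] 0.001
n1 [ 0.4339 -0.0618  0.0217] 0.0002
n2 [ 0.4383 -0.152   0.0225] 0.0004
grip [ 0.4832 -0.1975  0.115 ] 0.0027
batF [0.518  0.0107 0.063 ] [0.5179 0.0115 0.063 ]
batN [0.4306 0.0069 0.063 ] [0.4305 0.008  0.063 ]
f1 [ 0.5205 -0.0582  0.022 ] [ 0.5192 -0.0576  0.022 ]
f2 [ 0.5247 -0.148   0.022 ] [ 0.5242 -0.1471  0.022 ]
n1 [ 0.4339 -0.0617  0.022 ] [ 0.4338 -0.062   0.022 ]
n2 [ 0.4384 -0.1522  0.022 ] [ 0.4385 -0.1518  0.022 ]
TL [0.5313 0.0725 0.012 ]
BL [0.411  0.0696 0.012 ]
TR [ 0.5473 -0.2678  0.012 ]
BR [ 0.4275 -0.2733  0.012 ]
nearL [0.4094 0.0686 0.012 ]
nearR [ 0.4295 -0.2709  0.012 ]
griptop [ 0.48262566 -0.19670427  0.113     ] [ 0.48554154 -0.19829462  0.113     ]
E_L [0.621  0.0034 0.03  ]
E_T [ 0.6807 -0.0526  0.03  ]
E_R [ 0.6386 -0.1001  0.03  ]
E_B [ 0.5784 -0.0424  0.03  ]
A [ 0.6169 -0.0013  0.03  ]
B [ 0.6768 -0.0517  0.03  ]
C [ 0.6344 -0.0984  0.03  ]
D [ 0.5797 -0.0456  0.03  ]
```

```bash
cat >> h.py <<'E'
th=np.radians(2.7);EX=np.array([np.cos(th),np.sin(th),0]);EY=np.array([-np.sin(th),np.cos(th),0]);O=np.array([.4782,-.0797,0])
def F(x,y,z): return O+EX*x/1e3+EY*y/1e3+np.array([0,0,z/1e3])
def toF(p): d=np.array(p)-O;return np.round(1e3*np.array([d@EX,d@EY,d[2]]),1)
E
python3 - <<'E'
from h import *
t=ctrl.calibration('top');s=ctrl.calibration('scene')
ct=lambda u,v:((u+.5)/5.9-.5+272,(v+.5)/5.9-.5+235)
cs=lambda u,v:((u+.5)/4.6-.5+220,(v+.5)/4.6-.5+210)
for n,p,z in [('keyhead',(243,150),.042),('keyhead2',(238,205),.042),('shoe a',(492,140),.042),('house',(607,115),.06),('house b',(607,243),.06),('house c',(735,115),.06),('house d',(745,235),.06)]: print(n,toF(atz(t,*ct(*p),z)))
print('grip',toF(tri(t,ct(645,183),s,cs(608,300))[0]))
go(F(0,-119,180),np.radians(92.7))
E
```

```text
keyhead [24.  51.4 42. ]
keyhead2 [-1.  54.9 42. ]
shoe a [ 24.9 -63.6  42. ]
house [  33.3 -113.7   60. ]
house b [ -24.4 -109.7   60. ]
house c [  31.4 -172.1   60. ]
house d [ -22.9 -172.4   60. ]
grip [  -0.6 -117.9  115. ]
t 0.1 tcp [0.1811 0.519  0.2182] yaw 70.76 gap 93.0 tilt z [-0.    -0.001 -1.   ] q [ 1.15  0.35  1.65 -0.    1.14 -0.08]
trans first:  [-0.5223 -0.5777  0.0387]
rz -0.3829  rot first: [-0.2686 -0.731   0.0387]
```

Careful with the scale: turns go in shares of 2 rad. That gives: -0.0957 rad / 2 = -0.0479.

```bash
python3 nudge.py '[{"aperture":0.6, "az":-0.0479}, {"aperture":0.6, "az":-0.0479}, {"aperture":0.6, "az":-0.0479}, {"aperture":0.6, "az":-0.0479}, {"aperture":0.6, "x":-0.0134, "y":-0.0366}, {"aperture":0.6, "x":-0.0134, "y":-0.0366}, {"aperture":0.6, "x":-0.0134, "y":-0.0366}, {"aperture":0.6, "x":-0.0134, "y":-0.0366}]'
python3 nudge.py '[{"aperture":0.6, "x":-0.0134, "y":-0.0366}, {"aperture":0.6, "x":-0.0134, "y":-0.0366}, {"aperture":0.6, "x":-0.0134, "y":-0.0366}, {"aperture":0.6, "x":-0.0134, "y":-0.0366}, {"aperture":0.6, "x":-0.0134, "y":-0.0366}, {"aperture":0.6, "x":-0.0134, "y":-0.0366}, {"aperture":0.6, "x":-0.0134, "y":-0.0366}, {"aperture":0.6, "x":-0.0134, "y":-0.0366}]'
python3 nudge.py '[{"aperture":0.6, "x":-0.0134, "y":-0.0366}, {"aperture":0.6, "x":-0.0134, "y":-0.0366}, {"aperture":0.6, "x":-0.0134, "y":-0.0366, "z":0.01}, {"aperture":0.6, "x":-0.0134, "y":-0.0366, "z":0.02}, {"aperture":0.6}]'
python3 -c "
from h import *
go(F(0,-119,79),np.radians(92.7))"
```

```text
clock: 0.77
position: [0.2416, 0.3738, 0.2183]
eef_rot: [-0.0, -0.024, 1.0, -0.0]
wrist_force: [1.2, -0.2, 0.3]
finger_gap: 0.599
finger_force: 0.0
clock: 1.43
position: [0.3626, 0.0862, 0.2187]
eef_rot: [0.0, -0.024, 1.0, 0.0]
wrist_force: [0.6, 0.5, 1.3]
finger_gap: 0.602
finger_force: 0.0
clock: 1.85
position: [0.4228, -0.0581, 0.1871]
eef_rot: [-0.001, -0.022, 1.0, -0.0]
wrist_force: [-1.7, 1.0, -0.7]
finger_gap: 0.599
finger_force: 0.0
t 1.85 tcp [ 0.4228 -0.0581  0.1871] yaw 92.48 gap 55.7 tilt z [-0.002 -0.    -1.   ] q [-0.25  0.17  1.98 -0.    0.99 -1.86]
trans first:  [-0.0552 -0.1429  0.108 ]
rz -0.0039  rot first: [-0.0546 -0.1431  0.108 ]
```

Scaled: -0.004 rad / 2 = -0.002.

```bash
python3 nudge.py '[{"aperture":0.6, "x":-0.0138, "y":-0.0357}, {"aperture":0.6, "x":-0.0138, "y":-0.0357}, {"aperture":0.6, "x":-0.0138, "y":-0.0357}, {"aperture":0.6, "x":-0.0138, "y":-0.0357, "z":0.018, "az":-0.002}, {"aperture":0.6, "z":0.035}, {"aperture":0.6, "z":0.035}, {"aperture":0.6, "z":0.02}, {"aperture":0.6}]'
python3 -c "
from h import *
go(F(0,-119,79),np.radians(92.7))
snap('wrist','w1.png',None,1)"
```

```text
clock: 2.52
position: [0.4814, -0.192, 0.078]
eef_rot: [-0.003, -0.025, 1.0, 0.002]
wrist_force: [0.4, 0.0, -0.6]
finger_gap: 0.6
finger_force: 0.0
t 2.52 tcp [ 0.4814 -0.192   0.078 ] yaw 92.91 gap 55.8 tilt z [-0.007  0.003 -1.   ] q [-0.47  0.49  1.84  0.    0.81 -2.09]
trans first:  [-0.002  -0.0067 -0.001 ]
rz 0.0037  rot first: [-0.0021 -0.0067 -0.001 ]
```

View pics/w1.png

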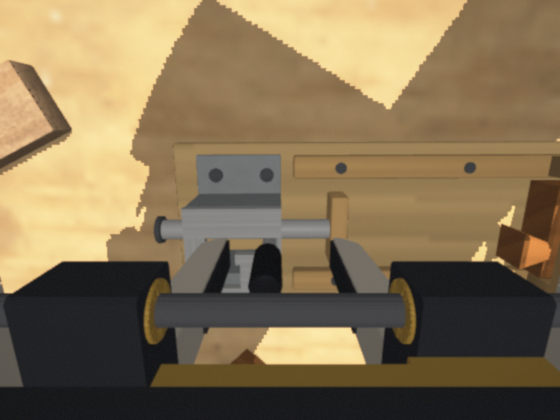

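The black grip stands between the fingers at (265,265), slightly to the left; shift and pinch.

```bash
python3 nudge.py '[{"aperture":0.4, "x":-0.002, "y":-0.006}, {"aperture":0.0}, {"aperture":0.0}, {"aperture":0.0}, {"aperture":0.0}]' 45
python3 -c "
from h import *
go(F(0,-119-31,79),np.radians(92.7)); print(toF(ctrl.read_state()['position']))"
```

```text
clock: 2.98
position: [0.4864, -0.1993, 0.0827]
eef_rot: [0.001, -0.026, 1.0, -0.0]
wrist_force: [-0.8, 0.6, 0.8]
finger_gap: 0.285
finger_force: 0.0
t 2.98 tcp [ 0.4864 -0.1993  0.0827] yaw 92.92 gap 26.5 tilt z [ 0.001 -0.001 -1.   ] q [-0.48  0.49  1.83  0.    0.82 -2.1 ]
trans first:  [ 0.0026 -0.0301  0.0037]
rz 0.0039  rot first: [ 0.0025 -0.0301  0.0037]
[   2.5 -119.9   82.7]
```

```bash
python3 nudge.py '[{"aperture":0.0}, {"aperture":0.0}, {"aperture":0.0}, {"aperture":0.0}]'
python3 -c "
from h import *
go(F(0,-119-31,79),np.radians(92.7)); print(toF(ctrl.read_state()['position']))"
```

```text
clock: 3.32
position: [0.4861, -0.1989, 0.0822]
eef_rot: [0.0, -0.025, 1.0, 0.0]
wrist_force: [-1.0, 4.9, 6.7]
finger_gap: 0.164
finger_force: 45.0
t 3.32 tcp [ 0.4861 -0.1989  0.0822] yaw 92.92 gap 15.2 tilt z [ 0.     0.001 -1.   ] q [-0.48  0.49  1.83  0.    0.82 -2.1 ]
trans first:  [ 0.0024 -0.0306  0.0031]
rz 0.0038  rot first: [ 0.0023 -0.0306  0.0031]
[   2.3 -119.4   82.2]
```

```bash
python3 nudge.py '[{"aperture":0.0, "y":-0.008}, {"aperture":0.0, "y":-0.008}, {"aperture":0.0, "y":-0.008}, {"aperture":0.0, "y":-0.0075}, {"aperture":0.0}, {"aperture":0.0}]'
python3 -c "
from h import *
print(toF(ctrl.read_state()['position']))"
python3 nudge.py '[{"aperture":0.0, "x":-0.0105, "z":0.0007}, {"aperture":0.0, "x":-0.0103, "z":0.0022}, {"aperture":0.0, "x":-0.0099, "z":0.0036}, {"aperture":0.0, "x":-0.0092, "z":0.005}, {"aperture":0.0}, {"aperture":0.0}]'
python3 -c "
from h import *
print(toF(ctrl.read_state()['position']))"
```

```text
clock: 3.82
position: [0.4878, -0.2299, 0.0821]
eef_rot: [-0.0, -0.025, 1.0, 0.001]
wrist_force: [0.4, 10.1, 7.5]
finger_gap: 0.164
finger_force: 45.0
[   2.5 -150.4   82.1]
clock: 4.32
position: [0.5278, -0.2272, 0.0701]
eef_rot: [-0.0, -0.026, 1.0, 0.001]
wrist_force: [1.4, 11.0, 3.6]
finger_gap: 0.163
finger_force: 45.0
[  42.6 -149.6   70.1]
```

```bash
python3 nudge.py '[{"aperture":0.0, "x":-0.0005, "y":0.0045}, {"aperture":0.0, "y":0.0045}, {"aperture":0.0}, {"aperture":0.0}, {"aperture":0.6}, {"aperture":0.6}, {"aperture":0.6}, {"aperture":0.6, "z":-0.02}]'
python3 nudge.py '[{"aperture":1, "z":-0.04}, {"aperture":1, "z":-0.04}, {"aperture":1, "z":-0.04}, {"aperture":1}]'
python3 - <<'E'
from h import *
t=ctrl.calibration('top')
for n,z in (('M guess',.042),):
    for p in [(78,345),(195,315),(217,430),(105,458)]:
        print(np.round(atz(t,(p[0]+.5)/5-.5+148,(p[1]+.5)/5-.5+185,z),4))
for n,p in {'wLtop':(0,170),'chan far L':(75,160),'far R':(197,130),'nearL':(105,560),'nearR':(292,520),'near in':(270,522),'farR out':(230,122)}.items(): print(n,np.round(atz(t,(p[0]+.5)/5-.5+148,(p[1]+.5)/5-.5+185,.054),4))
go([.585,.28,.2],0)
E
```

```text
clock: 4.98
position: [0.5258, -0.2192, 0.0877]
eef_rot: [-0.002, -0.025, 1.0, 0.001]
wrist_force: [-1.7, -0.8, 0.2]
finger_gap: 0.399
finger_force: 0.0
clock: 5.32
position: [0.5303, -0.2214, 0.2182]
eef_rot: [0.005, -0.025, 1.0, -0.003]
wrist_force: [1.0, 0.2, 0.9]
finger_gap: 0.685
finger_force: 0.0
[0.5111 0.3798 0.042 ]
[0.5284 0.3171 0.042 ]
[0.4663 0.302  0.042 ]
[0.4504 0.3615 0.042 ]
wLtop [0.6049 0.4252 0.054 ]
chan far L [0.611  0.3846 0.054 ]
far R [0.6287 0.3188 0.054 ]
nearL [0.3965 0.3556 0.054 ]
nearR [0.4188 0.2575 0.054 ]
near in [0.4176 0.2691 0.054 ]
farR out [0.6335 0.301  0.054 ]
t 5.32 tcp [ 0.5303 -0.2214  0.2182] yaw 92.92 gap 63.7 tilt z [ 0.01  -0.006 -1.   ] q [-0.48  0.39  1.6  -0.    1.14 -2.1 ]
trans first:  [-0.08    0.4981  0.0159]
rz -1.5199  rot first: [-0.5015 -0.0546  0.0159]
```

```bash
python3 -c "
from h import *
go([.505,.255,.22],np.radians(13.7))"
```

```text
t 5.32 tcp [ 0.5303 -0.2214  0.2182] yaw 92.92 gap 63.7 tilt z [ 0.01  -0.006 -1.   ] q [-0.48  0.39  1.6  -0.    1.14 -2.1 ]
trans first:  [ 0.001   0.4771 -0.0048]
rz 1.3826  rot first: [ 0.4688  0.0883 -0.0048]
```

Scaled: 0.1152 rad / 2 = 0.0576.

```bash
python3 nudge.py '[{"aperture":1, "y":0.0398}, {"aperture":1, "y":0.0398}, {"aperture":1, "y":0.0398}, {"aperture":1, "y":0.0398}, {"aperture":1, "y":0.0398}, {"aperture":1, "y":0.0398}, {"aperture":1, "y":0.0398}, {"aperture":1, "y":0.0398}]' >/dev/null
python3 nudge.py '[{"aperture":1, "y":0.0398}, {"aperture":1, "y":0.0398}, {"aperture":1, "y":0.0398}, {"aperture":1, "y":0.0398}, {"aperture":1, "az":0.0576}, {"aperture":1, "az":0.0576}, {"aperture":1, "az":0.0576}, {"aperture":1, "az":0.0576}]' >/dev/null
python3 nudge.py '[{"aperture":1, "az":0.0576}, {"aperture":1, "az":0.0576}, {"aperture":1, "az":0.0576}, {"aperture":1, "az":0.0576}, {"aperture":1, "az":0.0576}, {"aperture":1, "az":0.0576}, {"aperture":1, "az":0.0576}, {"aperture":1, "az":0.0576}]'
python3 - <<'E'
from h import *
go([.505,.255,.22],np.radians(13.7))
import pickle
c=ctrl.calibration('wrist');snap('wrist','w2.png');pickle.dump(c,open('c_w2.pkl','wb'))
snap('top','t2.png')
a=cv2.imread('pics/raw_w2.png');b=cv2.imread('pics/raw_t2.png')[225:300,340:420]
b=cv2.resize(b,(230,215),interpolation=cv2.INTER_CUBIC)
o=np.zeros((420,795,3),np.uint8);o[:,:560]=a;o[:215,562:792]=b;cv2.imwrite('pics/w2c.png',o)
for p in [(.5111,.3798),(.5284,.3171),(.4663,.302),(.4504,.3615)]: print(np.round(proj(c,[*p,.042]),1))
E
```

```text
clock: 7.32
position: [0.5034, 0.257, 0.2102]
eef_rot: [0.0, 0.62, 0.785, -0.0]
wrist_force: [0.6, 0.4, 0.6]
finger_gap: 0.999
finger_force: 0.0
t 7.32 tcp [0.5034 0.257  0.2102] yaw 13.38 gap 92.9 tilt z [ 0. -0. -1.] q [ 0.39  0.39  1.62 -0.    1.13  0.16]
trans first:  [-0.0023  0.0011 -0.0098]
rz -0.0057  rot first: [-0.0023  0.0011 -0.0098]
[316.   72.4]
[316.4 140.3]
[254.3 140.6]
[251.3  76.6]
```

View pics/w2c.png

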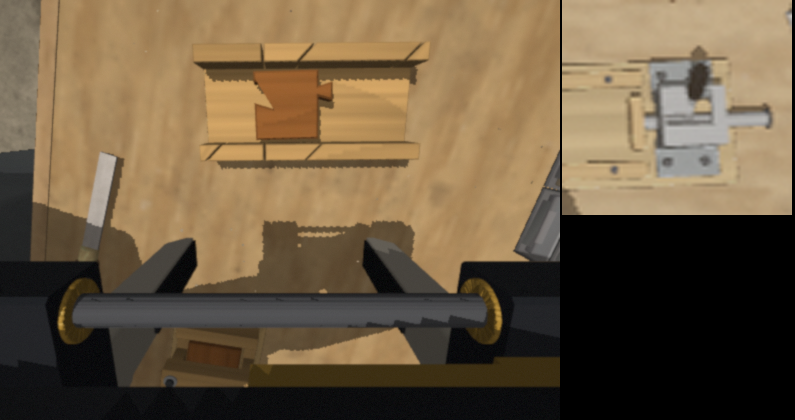

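Clamp handle leans to +x in the inset (hooked). Wrist view: middle block's top face at corners (255,70),(317,69),(318,137),(257,138), key on right (+x world), socket left.

Run:
```python
from h import *
import pickle
c=pickle.load(open('c_w2.pkl','rb'));t=ctrl.calibration('top')
W=[(255,70),(317,69.5),(318.5,137.5),(257,138.5)];T=[(105,458),(78,345),(195,315),(217,430)]
P=[atz(c,*p,.042) for p in W];print(np.round(P,4),np.round(np.mean(P,0),4))
T2=[(104.5,458),(78,345),(195,315),(217,430)]
for w,tt in zip(W,[T[0],T[1],T[2],T[3]]):
    print(np.round(tri(c,w,t,((tt[0]+.5)/5-.5+148,(tt[1]+.5)/5-.5+185)),4) if 0 else [np.round(x,4) for x in tri(c,w,t,((tt[0]+.5)/5-.5+148,(tt[1]+.5)/5-.5+185))])
C=np.mean(P,0);u=P[1]-P[0]+P[2]-P[3];print('yaw along',np.degrees(np.arctan2(u[1],u[0])))
for a,b in [((193,43),(428,42)),((203,160),(419,158))]:
    q=atz(c,*a,.054),atz(c,*b,.054);d=q[1]-q[0];print(np.round(q,4),np.degrees(np.arctan2(d[1],d[0])))
```

```text
[[0.4526 0.3682 0.042 ]
 [0.5113 0.3826 0.042 ]
 [0.5298 0.3203 0.042 ]
 [0.4685 0.3047 0.042 ]] [0.4906 0.3439 0.042 ]
[array([0.4505, 0.3707, 0.0097]), np.float64(0.0038)]
[array([0.5139, 0.3883, 0.0076]), np.float64(0.0002)]
[array([0.5306, 0.3199, 0.0282]), np.float64(0.0018)]
[array([0.4674, 0.3041, 0.0296]), np.float64(0.001)]
yaw along 14.051369534484069
[[0.3934 0.3761 0.054 ]
 [0.6038 0.427  0.054 ]] 13.593430683849416
[[0.4208 0.2722 0.054 ]
 [0.6319 0.3244 0.054 ]] 13.907209804929535
```

Scaled: -0.004 rad / 2 = -0.002.

```bash
python3 nudge.py '[{"aperture":1, "x":0.033, "y":-0.001, "az":-0.002}, {"aperture":1, "x":0.033, "y":-0.001, "z":0.01, "az":-0.0015}, {"aperture":1, "y":0.01, "z":0.04}, {"aperture":1, "z":0.04}, {"aperture":1, "z":0.04}, {"aperture":1, "z":0.02}, {"aperture":1}, {"aperture":1}]'
python3 -c "
from h import *
go([.4943,.3245,.02],np.radians(13.8))"
```

```text
clock: 8.08
position: [0.4952, 0.3231, 0.0602]
eef_rot: [-0.0, 0.614, 0.789, -0.001]
wrist_force: [0.1, 0.2, 0.4]
finger_gap: 0.999
finger_force: 0.0
t 8.08 tcp [0.4952 0.3231 0.0602] yaw 14.27 gap 92.9 tilt z [-0.001 -0.001 -1.   ] q [ 0.5   0.62  1.66 -0.    0.86  0.25]
trans first:  [ 0.0015 -0.0004  0.0402]
rz 0.0082  rot first: [ 0.0015 -0.0005  0.0402]
```

Scaled: 0.008 rad / 2 = 0.004.

```bash
python3 nudge.py '[{"aperture":1, "x":0.0015, "z":0.02, "az":0.004}, {"aperture":1, "z":0.02}, {"aperture":1}, {"aperture":0.4}, {"aperture":0.4}, {"aperture":0.4}, {"aperture":0.4}, {"aperture":0.4}]' 45
python3 -c "
from h import *
go([.495,.3235,.13],np.radians(13.8))"
```

```text
clock: 8.75
position: [0.4952, 0.325, 0.0213]
eef_rot: [0.0, 0.618, 0.786, 0.001]
wrist_force: [-1.2, 0.1, 1.2]
finger_gap: 0.693
finger_force: 1.1
t 8.75 tcp [0.4952 0.325  0.0213] yaw 13.67 gap 64.5 tilt z [ 0.001  0.001 -1.   ] q [ 0.5   0.68  1.67 -0.    0.79  0.26]
trans first:  [-0.0014 -0.0004 -0.1087]
rz -0.0022  rot first: [-0.0014 -0.0004 -0.1087]
```

Scaled: 0.1165 rad / 2 = 0.0583.

```bash
python3 nudge.py '[{"aperture":0.4}, {"aperture":0.4, "z":-0.01}, {"aperture":0.4, "z":-0.03}, {"aperture":0.4, "z":-0.035}, {"aperture":0.4, "z":-0.03, "az":0.03}, {"aperture":0.4, "az":0.0583}, {"aperture":0.4, "az":0.0583}, {"aperture":0.4, "az":0.0583}]'
python3 -c "
from h import *
go([.622,.115,.03],np.radians(-87.3))"
```

```text
clock: 9.42
position: [0.4949, 0.3248, 0.1266]
eef_rot: [0.0, 0.767, 0.642, 0.001]
wrist_force: [-0.4, -0.4, -2.6]
finger_gap: 0.687
finger_force: 44.9
t 9.42 tcp [0.4949 0.3248 0.1266] yaw -10.13 gap 63.8 tilt z [ 0.001  0.001 -1.   ] q [ 0.5   0.53  1.62 -0.    0.99  0.68]
trans first:  [-0.1843  0.1619  0.0967]
rz 1.3469  rot first: [0.117  0.2157 0.0967]
```

Scaled: 0.1225 rad / 2 = 0.0613.

```bash
python3 nudge.py '[{"aperture":0.4, "az":0.0613}, {"aperture":0.4, "az":0.0613}, {"aperture":0.4, "az":0.0613}, {"aperture":0.4, "az":0.0613}, {"aperture":0.4, "az":0.0613}, {"aperture":0.4, "az":0.0613}, {"aperture":0.4, "az":0.0613}, {"aperture":0.4, "az":0.0613}]' >/dev/null
python3 nudge.py '[{"aperture":0.4, "az":0.0613}, {"aperture":0.4, "az":0.0613}, {"aperture":0.4, "az":0.0613}, {"aperture":0.4, "x":0.0195, "y":0.036}, {"aperture":0.4, "x":0.0195, "y":0.036}, {"aperture":0.4, "x":0.0195, "y":0.036}, {"aperture":0.4, "x":0.0195, "y":0.036}, {"aperture":0.4, "x":0.0195, "y":0.036}]'
python3 nudge.py '[{"aperture":0.4, "x":0.0195, "y":0.036}, {"aperture":0.4, "z":0.035}, {"aperture":0.4, "z":0.035}, {"aperture":0.4}, {"aperture":0.4}]'
python3 -c "
from h import *
go([.622,.115,.0093],np.radians(-87.3))"
```

```text
clock: 10.75
position: [0.6022, 0.1484, 0.1261]
eef_rot: [-0.0, 1.0, 0.026, 0.0]
wrist_force: [0.6, 0.5, -1.0]
finger_gap: 0.687
finger_force: 44.9
clock: 11.17
position: [0.6219, 0.1151, 0.0549]
eef_rot: [0.0, 1.0, 0.026, -0.002]
wrist_force: [-1.0, 0.2, -0.6]
finger_gap: 0.685
finger_force: 44.9
t 11.17 tcp [0.6219 0.1151 0.0549] yaw -87.01 gap 63.7 tilt z [-0.003 -0.    -1.   ] q [0.11 0.69 1.54 0.   0.91 1.63]
trans first:  [0.0002 0.0001 0.0456]
rz 0.0051  rot first: [0.0002 0.0001 0.0456]
```

Scaled: 0.005 rad / 2 = 0.0025.

```bash
python3 nudge.py '[{"aperture":0.4, "z":0.025, "az":0.0025}, {"aperture":0.4, "z":0.0155}, {"aperture":0.4, "z":0.003}, {"aperture":0.4, "z":0.002}, {"aperture":0.4}]'
python3 -c "
from h import *
go([.622,.115,.0093],np.radians(-87.3))"
```

```text
clock: 11.58
position: [0.6239, 0.1156, 0.0118]
eef_rot: [-0.0, 1.0, 0.024, 0.001]
wrist_force: [0.0, 0.1, -0.3]
finger_gap: 0.682
finger_force: 44.9
t 11.58 tcp [0.6239 0.1156 0.0118] yaw -87.27 gap 63.5 tilt z [ 0.002  0.    -1.   ] q [0.11 0.76 1.55 0.   0.83 1.63]
trans first:  [-0.0019  0.0006  0.0025]
rz 0.0006  rot first: [-0.0019  0.0006  0.0025]
```

Careful with the scale: turns go in shares of 2 rad. That gives: -0.131 rad / 2 = -0.0655.

```bash
python3 nudge.py '[{"aperture":0.4, "z":0.002}, {"aperture":0.4, "z":0.0005}, {"aperture":0.4}]'
python3 nudge.py '[{"aperture":1}, {"aperture":1}, {"aperture":1}, {"aperture":1}]'
python3 -c "
from h import *
print(ctrl.read_state()['position'])"
python3 nudge.py '[{"aperture":1, "z":-0.02}, {"aperture":1, "z":-0.035}, {"aperture":1, "z":-0.035}, {"aperture":1, "z":-0.02, "az":-0.06}, {"aperture":1, "z":-0.02, "az":-0.06}, {"aperture":1, "z":-0.02, "az":-0.06}, {"aperture":1, "az":-0.06}, {"aperture":1, "az":-0.06}]'
python3 nudge.py '[{"aperture":1, "az":-0.06}, {"aperture":1, "az":-0.06}, {"aperture":1, "az":-0.06}, {"aperture":1, "az":-0.06}, {"aperture":1, "az":-0.06}, {"aperture":1, "az":-0.06}, {"aperture":1, "az":-0.06}, {"aperture":1, "az":-0.0655}]'
python3 - <<'E'
from h import *
import pickle
go([.642,.1165,.014],np.radians(2.7))
c=ctrl.calibration('wrist');snap('wrist','w3.png');pickle.dump(c,open('c_w3.pkl','wb'))
print(np.round(proj(c,[.642,.1165,.03]),1))
E
```

```text
clock: 11.83
position: [0.624, 0.1155, 0.0093]
eef_rot: [-0.0, 1.0, 0.024, 0.001]
wrist_force: [-2.4, 0.8, 6.5]
finger_gap: 0.687
finger_force: 44.9
clock: 12.17
position: [0.623, 0.1152, 0.0076]
eef_rot: [0.0, 1.0, 0.024, 0.0]
wrist_force: [0.2, -0.8, 1.1]
finger_gap: 0.919
finger_force: 0.0
[0.62301902 0.11518912 0.00757738]
clock: 12.83
position: [0.6235, 0.1152, 0.1589]
eef_rot: [0.0, 0.947, 0.321, 0.001]
wrist_force: [-1.2, 0.3, -0.8]
finger_gap: 1.003
finger_force: 0.0
clock: 13.5
position: [0.6228, 0.1152, 0.1573]
eef_rot: [-0.0, 0.69, 0.724, -0.0]
wrist_force: [0.3, 0.5, 0.5]
finger_gap: 1.003
finger_force: 0.0
t 13.5 tcp [0.6228 0.1152 0.1573] yaw 2.71 gap 93.2 tilt z [-0. -0. -1.] q [ 0.11  0.56  1.48 -0.    1.1   0.06]
trans first:  [0.0004 0.0192 0.1433]
rz 0.0001  rot first: [0.0004 0.0192 0.1433]
[299.6 199. ]
```

View pics/w3.png

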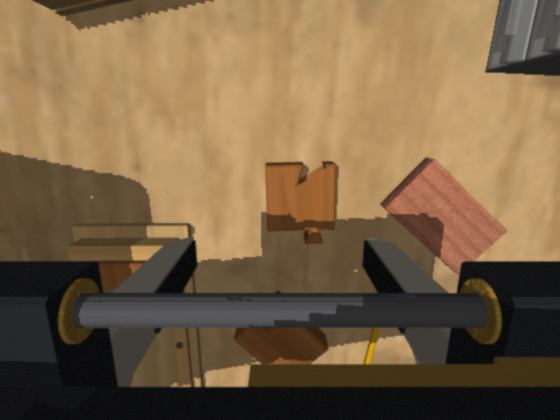

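The middle block lies flat at (266–336,163–230), socket toward +y, key toward -y; brick at right clears. Regrip across x.

```bash
python3 nudge.py '[{"aperture":1, "y":0.02, "z":0.035}, {"aperture":1, "z":0.035}, {"aperture":1, "z":0.035}, {"aperture":1, "z":0.03}, {"aperture":1, "z":0.008}, {"aperture":1}]'
python3 nudge.py '[{"aperture":0.4}, {"aperture":0.4}, {"aperture":0.4}, {"aperture":0.4}, {"aperture":0.4}, {"aperture":0.4}]'
python3 -c "
from h import *
go(F(0,34,25.5+45),np.radians(2.7))"
```

```text
clock: 14.05
position: [0.6416, 0.1159, 0.0123]
eef_rot: [-0.001, 0.693, 0.721, -0.002]
wrist_force: [-0.5, 0.9, 0.4]
finger_gap: 0.993
finger_force: 0.0
clock: 14.55
position: [0.6435, 0.1161, 0.0157]
eef_rot: [0.001, 0.692, 0.722, 0.001]
wrist_force: [-2.5, -0.8, 7.3]
finger_gap: 0.707
finger_force: 44.9
t 14.55 tcp [0.6435 0.1161 0.0157] yaw 2.37 gap 65.8 tilt z [ 0.002  0.    -1.   ] q [ 0.11  0.78  1.49 -0.    0.87  0.07]
trans first:  [-0.1548 -0.1734 -0.0551]
rz -0.0058  rot first: [-0.1538 -0.1743 -0.0551]
```

Scaled: -0.006 rad / 2 = -0.003.

```bash
python3 nudge.py '[{"aperture":0.4, "z":-0.01, "az":-0.003}, {"aperture":0.4, "z":-0.03}, {"aperture":0.4, "z":-0.035}, {"aperture":0.4, "z":-0.035}, {"aperture":0.4, "y":-0.02, "z":-0.03}, {"aperture":0.4, "y":-0.02}]'
python3 - <<'E'
from h import *
go([.60,-.105,.155],np.radians(2.7))
s=ctrl.calibration('scene');t=ctrl.calibration('top')
print('bottle foot front',atz(s,334.6,196,0), 'L/R',atz(s,324,193,0),atz(s,346,198,0),'top tri',tri(s,(338,142),t,(317.5,140))[0])
E
```

```text
clock: 15.05
position: [0.6054, 0.1144, 0.1612]
eef_rot: [0.003, 0.69, 0.724, 0.004]
wrist_force: [0.3, 0.4, -1.4]
finger_gap: 0.705
finger_force: 44.9
t 15.05 tcp [0.6054 0.1144 0.1612] yaw 2.72 gap 65.6 tilt z [ 0.01   0.001 -1.   ] q [0.11 0.53 1.53 0.   1.07 0.06]
trans first:  [-0.2189 -0.0159  0.0059]
rz 0.0004  rot first: [-0.2189 -0.0158  0.0059]
bottle foot front [ 0.80162596 -0.03787442  0.        ] L/R [ 0.79892638 -0.00637015  0.        ] [ 0.80921665 -0.06921503  0.        ] top tri [ 0.79289479 -0.03000681  0.18502696]
```

```bash
python3 nudge.py '[{"aperture":0.4, "x":-0.0365, "y":-0.0026}, {"aperture":0.4, "x":-0.0365, "y":-0.0026}, {"aperture":0.4, "x":-0.0365, "y":-0.0026}, {"aperture":0.4, "x":-0.0365, "y":-0.0026}, {"aperture":0.4, "x":-0.0365, "y":-0.0026}, {"aperture":0.4, "x":-0.0365, "y":-0.0026}, {"aperture":0.4}, {"aperture":0.4}]'
python3 - <<'E'
from h import *
import pickle
c=ctrl.calibration('wrist');snap('wrist','w4.png');pickle.dump(c,open('c_w4.pkl','wb'))
go(F(0,0,120),np.radians(2.7))
E
```

```text
clock: 15.72
position: [0.5975, -0.1069, 0.1549]
eef_rot: [0.0, 0.691, 0.723, 0.0]
wrist_force: [-0.5, 0.5, -1.7]
finger_gap: 0.707
finger_force: 44.9
t 15.77 tcp [ 0.5976 -0.1056  0.1548] yaw 2.65 gap 65.6 tilt z [ 0.  0. -1.] q [-0.25  0.52  1.56  0.    1.06 -0.3 ]
trans first:  [ 0.0314 -0.1181  0.0348]
rz -0.0009  rot first: [ 0.0315 -0.118   0.0348]
```

```bash
python3 nudge.py '[{"aperture":0.4, "x":0.008, "y":-0.0295, "z":0.009}, {"aperture":0.4, "x":0.008, "y":-0.0295, "z":0.009}, {"aperture":0.4, "x":0.008, "y":-0.0295, "z":0.009}, {"aperture":0.4, "x":0.0075, "y":-0.0295, "z":0.008}, {"aperture":0.4}, {"aperture":0.4}]'
python3 - <<'E'
from h import *
import pickle
c=ctrl.calibration('wrist');snap('wrist','w5.png');pickle.dump(c,open('c_w5.pkl','wb'))
go(F(0,36,120),np.radians(2.7))
a=cv2.imread('pics/raw_w4.png');b=cv2.imread('pics/raw_w5.png')
E2=proj(pickle.load(open('c_w4.pkl','rb')),[.63,-.048,.03]);K=proj(c,F(13,62,42));B=proj(c,ctrl.read_state()['position']+EY*.032+np.array([0,0,.0143]));print(E2,K,B)
f=lambda i,x,y,w,h,s:cv2.resize(i[y:y+h,x:x+w],None,fx=s,fy=s,interpolation=cv2.INTER_CUBIC)
x,y=int(E2[0])-66,max(0,int(E2[1])-75);x2,y2=int(K[0])-100,max(0,int(K[1])-75)
A=f(a,x,y,132,200,3)[:600,:396];Bm=f(b,x2,y2,200,300,2)[:600,:400]
print(x,y,x2,y2,A.shape,Bm.shape)
o=np.zeros((600,800,3),np.uint8);o[:A.shape[0],:A.shape[1]]=A;o[:Bm.shape[0],400:400+Bm.shape[1]]=Bm;cv2.imwrite('pics/w45.png',o)
E
```

```text
clock: 16.27
position: [0.4776, -0.0781, 0.1197]
eef_rot: [-0.0, 0.69, 0.724, -0.0]
wrist_force: [1.0, -0.4, -0.8]
finger_gap: 0.704
finger_force: 44.9
t 16.32 tcp [ 0.4791 -0.0787  0.1201] yaw 2.79 gap 65.5 tilt z [ 0.001 -0.    -1.   ] q [-0.26  0.37  1.91  0.    0.86 -0.31]
trans first:  [ 0.035  -0.0009  0.0001]
rz 0.0016  rot first: [ 0.035  -0.0009  0.0001]
(np.float64(318.54658331937446), np.float64(137.64203517938074)) (np.float64(297.5372950902389), np.float64(136.7524758862753)) (np.float64(282.18266914439414), np.float64(205.42810578745147))
252 62 197 61 (600, 396, 3) (600, 400, 3)
```

View pics/w45.png

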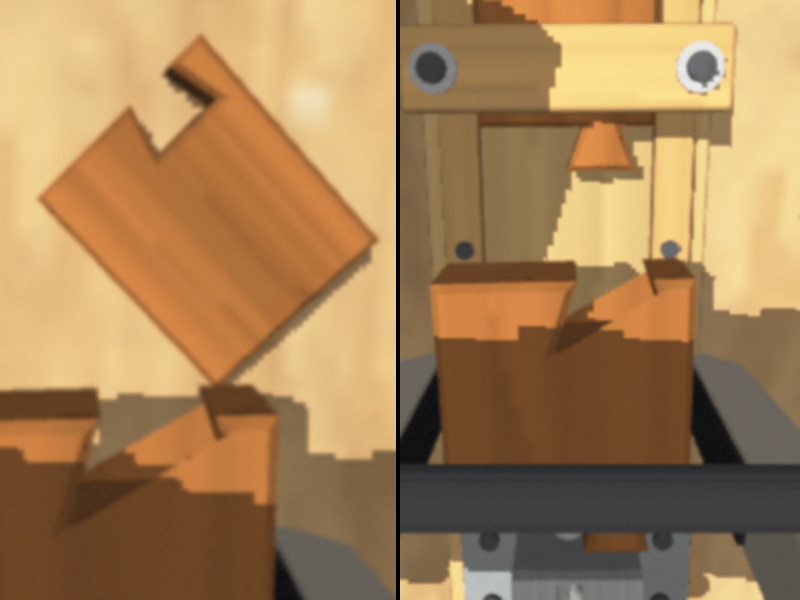

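Left: end block top corners (40,198),(201,36),(377,238),(216,383), socket in upper-left end. Right: held block's top edge (433–693, 287), key head (568–633,168), batten screws (431,67),(701,67), fence screws (464,250),(670,250).

Run:
```python
from h import *
import pickle
c=pickle.load(open('c_w5.pkl','rb'));c4=pickle.load(open('c_w4.pkl','rb'))
r=lambda u,v:(197+(u-400+.5)/2-.5,61+(v+.5)/2-.5)
l=lambda u,v:(252+(u+.5)/3-.5,62+(v+.5)/3-.5)
print('cam',toF(np.linalg.inv(np.array(c['camera_from_world']))[:3,3]))
tcp=np.array([.4791,-.0787,.1201]);print('tcp',toF(tcp))
for n,p,z in [('blkL',(433,287),.1344),('blkR',(693,285),.1344),('keyL',(568,169),.042),('keyR',(633,167),.042),('batL',(431,67),.063),('batR',(701,67),.063),('fL',(464,250),.022),('fR',(670,250),.022),('fenceL y',(482,230),.012),('fenceR',(653,230),.022)]: print(n,toF(atz(c,*r(*p),z)))
P=np.array([atz(c4,*l(*p),.03) for p in [(40,198),(201,36),(377,238),(216,383)]]);print(np.round(P,4),np.linalg.norm(np.roll(P,-1,0)-P,axis=1))
C=P.mean(0);u=(P[1]+P[0]-P[2]-P[3]);print('end centre',np.round(C,4),'y axis',np.degrees(np.arctan2(u[1],u[0])))
v=P[1]-P[0]+P[2]-P[3];print('x axis',np.degrees(np.arctan2(v[1],v[0])))
t=ctrl.calibration('top');s=ctrl.calibration('scene')
ct=lambda u,v:((u-300+.5)/5-.5+272,(v+.5)/5-.5+185);cs=lambda u,v:((u+.5)/4.6-.5+220,(v+.5)/4.6-.5+210)
T=[(450,160),(550,57),(635,132),(532,237)];S=[(338,75),(468,38),(515,118),(380,150)]
for a,b,w in zip(T,S,[(40,198),(201,36),(377,238),(216,383)]): print([np.round(x,4) for x in tri(t,ct(*a),s,cs(*b))],[np.round(x,4) for x in tri(c4,l(*w),s,cs(*b))])
```

```text
cam [ -0.4  72.9 286.8]
tcp [  0.9   1.  120.1]
blkL [-33.1  33.5 134.4]
blkR [ 31.   34.1 134.4]
keyL [ 0.4 55.7 42. ]
keyR [24.9 56.5 42. ]
batL [-45.2  90.4  63. ]
batR [44.4 90.6 63. ]
fL [-43.2  20.6  22. ]
fR [43.6 20.8 22. ]
fenceL y [-36.7  27.5  12. ]
fenceR [36.1 29.3 22. ]
[[ 0.5819 -0.0415  0.03  ]
 [ 0.626   0.0052  0.03  ]
 [ 0.6829 -0.0486  0.03  ]
 [ 0.6384 -0.0949  0.03  ]] [0.0642831  0.07827375 0.06422455 0.07772828]
end centre [ 0.6323 -0.0449  0.03  ] y axis 136.6088048378736
x axis 46.33052573486041
[array([0.6228, 0.0024, 0.0224]), np.float64(0.0015)] [array([ 0.5795, -0.0314,  0.0797]), np.float64(0.0204)]
[array([ 0.6806, -0.0517,  0.0269]), np.float64(0.0028)] [array([ 0.6289, -0.0342,  0.0764]), np.float64(0.0672)]
[array([ 0.6381, -0.099 ,  0.0271]), np.float64(0.0035)] [array([ 0.72  , -0.0612, -0.0756]), np.float64(0.0185)]
[array([ 0.5795, -0.0439,  0.0288]), np.float64(0.0033)] [array([ 0.6144, -0.0673,  0.0247]), np.float64(0.0734)]
```

Scaled: 0.0015 rad / 2 = 0.0008.

```bash
python3 nudge.py '[{"aperture":0.4, "x":0.0355, "y":-0.0005, "az":0.0008}, {"aperture":0.4, "z":0.03}, {"aperture":0.4, "z":0.026}, {"aperture":0.4}, {"aperture":0.4}, {"aperture":0.4}]'
python3 -c "
from h import *
print(toF(ctrl.read_state()['position']));go(F(.4,36.5,62),np.radians(2.7))"
```

```text
clock: 16.82
position: [0.4775, -0.0442, 0.0646]
eef_rot: [0.001, 0.691, 0.723, 0.0]
wrist_force: [0.7, -0.5, -0.8]
finger_gap: 0.707
finger_force: 44.9
[ 1.  35.5 64.6]
t 16.82 tcp [ 0.4775 -0.0442  0.0646] yaw 2.63 gap 65.7 tilt z [ 0.002 -0.    -1.   ] q [-0.19  0.46  1.95  0.    0.73 -0.24]
trans first:  [ 0.001  -0.0006  0.0026]
rz -0.0012  rot first: [ 0.001  -0.0006  0.0026]
```

```bash
python3 nudge.py '[{"aperture":0.4, "x":0.001, "y":-0.0005, "z":0.002}, {"aperture":0.4, "z":0.004}, {"aperture":0.4, "z":0.004}, {"aperture":0.4}]'
python3 -c "
from h import *
print(toF(ctrl.read_state()['position']),ctrl.read_state()['wrist_torque'])"
```

```text
clock: 17.15
position: [0.4755, -0.0431, 0.0531]
eef_rot: [-0.0, 0.691, 0.723, -0.0]
wrist_force: [0.5, 0.3, -1.1]
finger_gap: 0.705
finger_force: 44.9
[-1.  36.7 53.1] [-0.04813143  0.09549853 -0.00033148]
```

```bash
python3 nudge.py '[{"aperture":0.4, "z":0.006}, {"aperture":0.4, "z":0.006}, {"aperture":0.4, "z":0.006}, {"aperture":0.4}]'
python3 -c "
from h import *
print(toF(ctrl.read_state()['position']),ctrl.read_state()['wrist_torque'])"
```

```text
clock: 17.48
position: [0.4753, -0.043, 0.0342]
eef_rot: [-0.001, 0.691, 0.723, -0.0]
wrist_force: [-0.6, 0.7, -2.2]
finger_gap: 0.705
finger_force: 44.9
[-1.2 36.8 34.2] [ 0.0214806   0.01912718 -0.03419005]
```

```bash
python3 nudge.py '[{"aperture":0.4, "z":0.004}, {"aperture":0.4, "z":0.0025}, {"aperture":0.4, "z":0.001}, {"aperture":0.4}]'
python3 -c "
from h import *
print(toF(ctrl.read_state()['position']),ctrl.read_state()['wrist_torque'])"
```

```text
clock: 17.82
position: [0.4756, -0.0431, 0.0278]
eef_rot: [-0.0, 0.691, 0.723, -0.0]
wrist_force: [-0.4, -0.4, -0.6]
finger_gap: 0.704
finger_force: 44.9
[-0.9 36.7 27.8] [-0.06998963  0.05884286 -0.00612483]
```

Scaled: -0.109 rad / 2 = -0.0545.

```bash
python3 nudge.py '[{"aperture":0.4, "z":0.0015}, {"aperture":0.4}, {"aperture":1}, {"aperture":1}, {"aperture":1}, {"aperture":1, "z":-0.015}, {"aperture":1, "z":-0.03}, {"aperture":1, "z":-0.035}]'
python3 nudge.py '[{"aperture":1, "z":-0.02, "az":-0.0545}, {"aperture":1, "az":-0.0545}, {"aperture":1, "az":-0.0545}, {"aperture":1, "az":-0.0545}, {"aperture":1, "az":-0.0545}, {"aperture":1, "az":-0.0545}, {"aperture":1, "az":-0.0545}, {"aperture":1}]'
python3 -c "
from h import *
go([.631,-.0472,.0135],np.radians(46.4))"
```

```text
clock: 18.48
position: [0.4745, -0.0429, 0.1061]
eef_rot: [-0.002, 0.691, 0.723, -0.001]
wrist_force: [-0.5, 0.2, 1.2]
finger_gap: 0.993
finger_force: 0.0
clock: 19.15
position: [0.4756, -0.0431, 0.1263]
eef_rot: [-0.0, 0.369, 0.929, -0.0]
wrist_force: [0.6, -0.8, 0.4]
finger_gap: 0.999
finger_force: 0.0
t 19.15 tcp [ 0.4756 -0.0431  0.1263] yaw 46.63 gap 92.9 tilt z [-0. -0. -1.] q [-0.19  0.35  1.92 -0.    0.87 -1.  ]
trans first:  [-0.1158  0.1037  0.1127]
rz 0.004  rot first: [-0.1154  0.1042  0.1127]
```

Scaled: 0.004 rad / 2 = 0.002.

```bash
python3 nudge.py '[{"aperture":1, "x":-0.029, "y":0.026, "z":-0.008}, {"aperture":1, "x":-0.029, "y":0.026, "z":-0.008}, {"aperture":1, "x":-0.029, "y":0.026, "z":-0.008}, {"aperture":1, "x":-0.029, "y":0.026, "z":-0.008, "az":0.002}, {"aperture":1}, {"aperture":1}]'
cat > seg.py <<'E'
from h import *
def seg(f,c,guess):
    im=cv2.imread(f);h=cv2.cvtColor(im,cv2.COLOR_BGR2HSV)
    u,v=map(int,proj(c,guess));print('guess px',u,v,'hsv',h[v,u],'bench',h[v-80,u+0],h[v,u-90])
    m=((h[...,1]>135)).astype(np.uint8);m=cv2.morphologyEx(m,cv2.MORPH_OPEN,np.ones((3,3)))
    n,l,st,_=cv2.connectedComponentsWithStats(m);k=l[v,u];print('area',st[k])
    cn=max(cv2.findContours((l==k).astype(np.uint8),0,2)[0],key=cv2.contourArea);r=cv2.minAreaRect(cn);b=cv2.boxPoints(r)
    P=np.array([atz(c,*p,.03) for p in b]);print('px',np.round(b,1).tolist(),'sides',np.round(np.linalg.norm(np.roll(P,-1,0)-P,axis=1),4),'C',np.round(P.mean(0),4))
    d=np.roll(P,-1,0)-P;print('angles',np.round(np.degrees(np.arctan2(d[:,1],d[:,0])),1))
E
python3 - <<'E'
from seg import *
import pickle
c=ctrl.calibration('wrist');snap('wrist','w6.png');pickle.dump(c,open('c_w6.pkl','wb'))
go([.631,-.0472,.0135],np.radians(46.4))
seg('pics/raw_w6.png',c,[.625,-.052,.03])
seg('pics/raw_w3.png',pickle.load(open('c_w3.pkl','rb')),[.63,.115,.03])
E
```

```text
clock: 19.65
position: [0.6324, -0.0479, 0.1578]
eef_rot: [0.0, 0.375, 0.927, 0.0]
wrist_force: [-0.9, 0.0, -0.8]
finger_gap: 1.0
finger_force: 0.0
t 19.7 tcp [ 0.6309 -0.0478  0.1575] yaw 45.98 gap 92.8 tilt z [-0.002  0.    -1.   ] q [-0.15  0.56  1.48 -0.    1.1  -0.95]
trans first:  [1.00e-04 6.00e-04 1.44e-01]
rz -0.0074  rot first: [1.00e-04 6.00e-04 1.44e-01]
guess px 270 196 hsv [ 14 174 170] bench [ 18 105 226] [ 17 113 113]
area [ 245  153   72   84 5473]
px [[245.0, 153.0], [316.0, 153.0], [316.0, 236.0], [245.0, 236.0]] sides [0.0649 0.0805 0.0695 0.0805] C [ 0.631  -0.0447  0.03  ]
angles [  45.9  -42.4 -134.   134.4]
guess px 286 199 hsv [ 14 172 154] bench [ 17 118 184] [ 17 113 188]
area [ 265  162   72   82 4785]
px [[265.0, 162.0], [336.0, 162.0], [336.0, 243.0], [265.0, 243.0]] sides [0.0653 0.0796 0.0698 0.0795] C [0.6431 0.1118 0.03  ]
angles [   2.7  -84.7 -177.3   92. ]
```

```bash
python3 nudge.py '[{"aperture":1, "x":0.0006, "z":0.036}, {"aperture":1, "z":0.036}, {"aperture":1, "z":0.036}, {"aperture":1, "z":0.028}, {"aperture":1, "z":0.007}, {"aperture":1}]'
python3 nudge.py '[{"aperture":0.4}, {"aperture":0.4}, {"aperture":0.4}, {"aperture":0.4}, {"aperture":0.4}, {"aperture":0.4}]'
python3 -c "
from h import *
go(F(-.3,-39,90),np.radians(2.7))"
```

```text
clock: 20.2
position: [0.6288, -0.0473, 0.0137]
eef_rot: [-0.002, 0.374, 0.927, -0.001]
wrist_force: [0.3, 0.2, 0.1]
finger_gap: 1.003
finger_force: 0.0
clock: 20.7
position: [0.6316, -0.0475, 0.0166]
eef_rot: [0.001, 0.374, 0.928, 0.0]
wrist_force: [-1.0, 0.7, 6.8]
finger_gap: 0.705
finger_force: 45.0
t 20.7 tcp [ 0.6316 -0.0475  0.0166] yaw 46.11 gap 65.5 tilt z [ 0.002 -0.    -1.   ] q [-0.15  0.75  1.55  0.    0.84 -0.95]
trans first:  [ 0.06   -0.1565 -0.0737]
rz 0.7577  rot first: [-0.0639 -0.1549 -0.0737]
```

Scaled: 0.108 rad / 2 = 0.054.

```bash
python3 nudge.py '[{"aperture":0.4, "z":-0.01}, {"aperture":0.4, "z":-0.03}, {"aperture":0.4, "z":-0.034}, {"aperture":0.4, "az":0.054}, {"aperture":0.4, "az":0.054}, {"aperture":0.4, "az":0.054}, {"aperture":0.4, "az":0.054}, {"aperture":0.4, "az":0.054}]' >/dev/null
python3 nudge.py '[{"aperture":0.4, "az":0.054}, {"aperture":0.4, "az":0.055}, {"aperture":0.4, "x":-0.016, "y":-0.0387}, {"aperture":0.4, "x":-0.016, "y":-0.0387}, {"aperture":0.4, "x":-0.016, "y":-0.0387}, {"aperture":0.4, "x":-0.016, "y":-0.0387}, {"aperture":0.4}, {"aperture":0.4}]'
python3 - <<'E'
from h import *
import pickle
c=ctrl.calibration('wrist');snap('wrist','w7.png');pickle.dump(c,open('c_w7.pkl','wb'))
st=ctrl.read_state();print(toF(st['position']))
go(F(-.6,-38.5,63),np.radians(2.7))
im=cv2.imread('pics/raw_w7.png')[80:290,180:440];cv2.imwrite('pics/w7c.png',cv2.resize(im,None,fx=2.8,fy=2.8,interpolation=cv2.INTER_CUBIC))
E
```

```text
clock: 22.03
position: [0.4789, -0.119, 0.0901]
eef_rot: [-0.0, 0.691, 0.723, -0.0]
wrist_force: [0.0, -0.7, -1.8]
finger_gap: 0.707
finger_force: 45.0
[  0.3 -39.1  90.2]
t 22.08 tcp [ 0.4803 -0.1187  0.0902] yaw 2.62 gap 65.3 tilt z [ 0.001 -0.    -1.   ] q [-0.34  0.43  1.9   0.    0.8  -0.38]
trans first:  [ 0.0006 -0.0009  0.0272]
rz -0.0014  rot first: [ 0.0006 -0.0009  0.0272]
```

View pics/w7c.png

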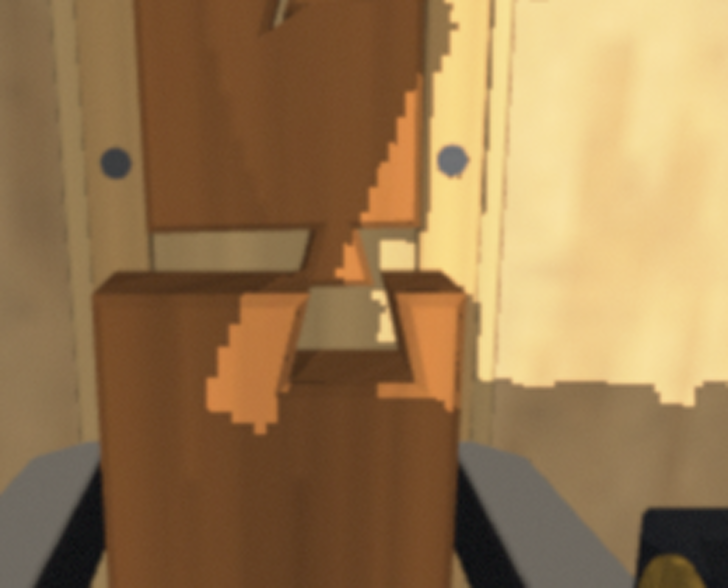

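Middle block lies flat between fences, its near edge (151–418,230), key head at row ~288; held block's top edge (95–463,293), socket facing the key.

Run:
```python
from h import *
import pickle
c=pickle.load(open('c_w7.pkl','rb'));r=lambda u,v:(180+(u+.5)/2.8-.5,80+(v+.5)/2.8-.5)
for n,p,z in [('hL',(95,293),.1036),('hR',(464,292),.1036),('mL',(151,231),.042),('mR',(418,227),.042),('sL',(115,162),.022),('sR',(452,160),.022)]: print(n,toF(atz(c,*r(*p),z)))
```

```text
hL [-33.2   2.5 103.6]
hR [ 31.2   2.6 103.6]
mL [-31.8   5.8  42. ]
mR [32.3  6.6 42. ]
sL [-43.3  21.1  22. ]
sR [43.4 21.4 22. ]
```

```bash
python3 nudge.py '[{"aperture":0.4, "y":-0.0012, "z":0.02}, {"aperture":0.4, "z":0.008}, {"aperture":0.4, "z":0.004}, {"aperture":0.4, "z":0.004}, {"aperture":0.4}]'
python3 -c "
from h import *
print(toF(ctrl.read_state()['position']),ctrl.read_state()['wrist_torque'])"
```

```text
clock: 22.5
position: [0.4791, -0.1181, 0.0529]
eef_rot: [-0.0, 0.69, 0.724, -0.0]
wrist_force: [0.1, 0.1, -1.5]
finger_gap: 0.707
finger_force: 45.0
[ -0.9 -38.4  52.9] [-0.03149022  0.02246437  0.02506614]
```

Inside the joint with no force; continue down.

```bash
python3 nudge.py '[{"aperture":0.4, "z":0.006}, {"aperture":0.4, "z":0.006}, {"aperture":0.4, "z":0.006}, {"aperture":0.4, "z":0.005}, {"aperture":0.4, "z":0.0015}, {"aperture":0.4}]'
python3 -c "
from h import *
print(toF(ctrl.read_state()['position']),ctrl.read_state()['wrist_torque'])"
```

```text
clock: 23.0
position: [0.4788, -0.1183, 0.0287]
eef_rot: [-0.0, 0.69, 0.723, -0.0]
wrist_force: [-0.6, -0.3, -1.2]
finger_gap: 0.707
finger_force: 45.0
[ -1.2 -38.6  28.7] [-0.05211236  0.07069507 -0.00702633]
```

Scaled: -0.121 rad / 2 = -0.0605.

```bash
python3 nudge.py '[{"aperture":0.4, "x":0.0015}, {"aperture":0.4, "x":0.0015}, {"aperture":0.4, "z":0.0008}, {"aperture":0.4}]'
python3 nudge.py '[{"aperture":1}, {"aperture":1}, {"aperture":1}, {"aperture":1, "z":-0.02}, {"aperture":1, "z":-0.035}, {"aperture":0.6, "z":-0.035, "az":-0.06}, {"aperture":0.6, "z":-0.02, "az":-0.0605}, {"aperture":0.6, "az":-0.0605}]'
python3 nudge.py '[{"aperture":0.6, "az":-0.0605}, {"aperture":0.6, "az":-0.0605}, {"aperture":0.6, "az":-0.0605}, {"aperture":0.6, "az":-0.0605}, {"aperture":0.6, "az":-0.0605}, {"aperture":0.6, "az":-0.0605}, {"aperture":0.6, "az":-0.0605}, {"aperture":0.6, "az":-0.0605}]'
python3 nudge.py '[{"aperture":0.6, "az":-0.0605}, {"aperture":0.6, "az":-0.0605}, {"aperture":0.6}]' >/dev/null
python3 -c "
from h import *
go(F(42,-141,71),np.radians(92.7))"
```

```text
clock: 23.33
position: [0.4787, -0.1151, 0.0285]
eef_rot: [-0.0, 0.69, 0.724, 0.0]
wrist_force: [-3.8, 1.5, 7.7]
finger_gap: 0.705
finger_force: 45.0
clock: 24.0
position: [0.4808, -0.116, 0.1422]
eef_rot: [0.003, 0.546, 0.838, 0.001]
wrist_force: [-0.1, -0.2, 0.2]
finger_gap: 0.832
finger_force: 0.0
clock: 24.67
position: [0.4787, -0.1154, 0.138]
eef_rot: [-0.0, 0.094, 0.996, -0.0]
wrist_force: [0.3, -0.1, -0.3]
finger_gap: 0.599
finger_force: 0.0
t 24.92 tcp [ 0.4788 -0.1154  0.138 ] yaw 93.08 gap 55.9 tilt z [ 0. -0. -1.] q [-0.33  0.35  1.88 -0.    0.91 -1.96]
trans first:  [-0.0424 -0.1056  0.067 ]
rz 0.0066  rot first: [-0.0431 -0.1053  0.067 ]
```

Scaled: 0.0066 rad / 2 = 0.0033.

```bash
python3 nudge.py '[{"aperture":0.6, "x":-0.0143, "y":-0.0351, "az":0.0033}, {"aperture":0.6, "x":-0.0143, "y":-0.0351}, {"aperture":0.6, "x":-0.0143, "y":-0.0351, "z":0.005}, {"aperture":0.6, "z":0.03}, {"aperture":0.6, "z":0.03}, {"aperture":0.6, "z":0.002}, {"aperture":0.6}, {"aperture":0.6}]'
python3 -c "
from h import *
print(toF(ctrl.read_state()['position']))"
python3 nudge.py '[{"aperture":0}, {"aperture":0}, {"aperture":0}, {"aperture":0}, {"aperture":0}, {"aperture":0}, {"aperture":0}]' 45
python3 -c "
from h import *
print(toF(ctrl.read_state()['position']))"
```

```text
clock: 25.58
position: [0.5267, -0.2187, 0.0723]
eef_rot: [0.0, -0.02, 1.0, -0.0]
wrist_force: [-0.0, -0.8, 0.5]
finger_gap: 0.599
finger_force: 0.0
[  41.9 -141.1   72.3]
clock: 26.17
position: [0.5263, -0.2185, 0.0712]
eef_rot: [0.0, -0.021, 1.0, 0.0]
wrist_force: [0.5, 2.3, 1.5]
finger_gap: 0.164
finger_force: 45.0
[  41.5 -140.9   71.2]
```

```bash
python3 nudge.py '[{"aperture":0, "y":-0.005}, {"aperture":0, "y":-0.0045}, {"aperture":0}, {"aperture":0}]'
python3 -c "
from h import *
print(toF(ctrl.read_state()['position']))"
python3 nudge.py '[{"aperture":0, "x":0.0092, "z":-0.005}, {"aperture":0, "x":0.0099, "z":-0.0036}, {"aperture":0, "x":0.0103, "z":-0.0022}, {"aperture":0, "x":0.0105, "z":-0.0007}, {"aperture":0}, {"aperture":0}]'
python3 -c "
from h import *
print(toF(ctrl.read_state()['position']))"
```

```text
clock: 26.5
position: [0.5267, -0.227, 0.0711]
eef_rot: [-0.0, -0.021, 1.0, 0.001]
wrist_force: [1.0, 10.3, 4.5]
finger_gap: 0.157
finger_force: 45.0
[  41.5 -149.4   71.1]
clock: 27.0
position: [0.4859, -0.2283, 0.0824]
eef_rot: [-0.001, -0.02, 1.0, 0.001]
wrist_force: [-0.3, 9.6, 3.1]
finger_gap: 0.164
finger_force: 45.0
[   0.7 -148.8   82.4]
```

```bash
python3 nudge.py '[{"aperture":0, "y":0.005}, {"aperture":0, "y":0.005}, {"aperture":0, "y":0.005}, {"aperture":0, "y":0.003}, {"aperture":0, "y":0.002}, {"aperture":0, "y":0.001}, {"aperture":0}]'
python3 -c "
from h import *
print(toF(ctrl.read_state()['position']))"
python3 nudge.py '[{"aperture":0.5}, {"aperture":0.5}, {"aperture":0.5}, {"aperture":0.5, "z":-0.02}, {"aperture":0.6, "z":-0.035}, {"aperture":0.6, "z":-0.035}, {"aperture":0.6, "y":-0.03, "z":-0.035}, {"aperture":0.6, "x":0.03, "y":-0.025, "z":-0.02}]'
python3 nudge.py '[{"aperture":0.6, "x":0.04}, {"aperture":0.6, "x":0.04}, {"aperture":0.6, "x":0.03}, {"aperture":0.6}, {"aperture":0.6}]' | head -2
python3 - <<'E'
from h import *
snap('top','t9.png');snap('scene','s9.png')
c=ctrl.calibration('top');a=cv2.imread('pics/raw_top.png');b=cv2.imread('pics/raw_t9.png');s=cv2.imread('pics/raw_s9.png')
f=lambda i,x,y,w,h,k:cv2.resize(i[y:y+h,x:x+w],None,fx=k,fy=k,interpolation=cv2.INTER_CUBIC)
A=f(b,270,190,150,110,4);B=f(s,215,220,200,120,4)
print(A.shape,B.shape);cv2.imwrite('pics/fin.png',cv2.resize(np.vstack([cv2.resize(A,(800,587)),cv2.resize(B,(800,480))]),(600,600*1067//800))[:600] if 0 else np.hstack([cv2.resize(A,(400,293)),cv2.resize(B,(400,293))]))
E
```

```text
clock: 27.58
position: [0.485, -0.2077, 0.0823]
eef_rot: [-0.001, -0.021, 1.0, 0.001]
wrist_force: [-2.2, 6.0, 3.8]
finger_gap: 0.164
finger_force: 45.0
[   0.7 -128.2   82.3]
clock: 28.25
position: [0.4627, -0.2621, 0.227]
eef_rot: [0.003, -0.022, 1.0, -0.002]
wrist_force: [0.3, -1.9, 0.1]
finger_gap: 0.597
finger_force: 0.0
clock: 28.67
position: [0.349, -0.2659, 0.2237]
(440, 600, 3) (480, 800, 3)
```

View pics/fin.png

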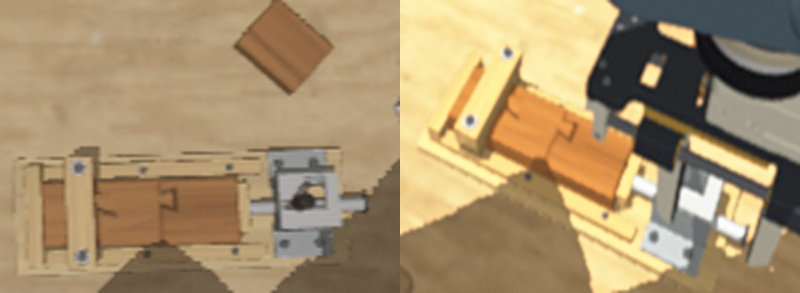

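The row is closed (joint line at (161,210)), the shoe bears on the end block at (243,210), the handle is upright at (303,200), and the spare is untouched. One numeric check, then hand in.

Run:
```python
from h import *
t=ctrl.calibration('top');r=lambda u,v:(270+u*.375,190+v*440/293/4)
for n,p,z in [('grip',(303,200),.113),('end',(239,205),.042),('joint',(161,215),.042)]: print(n,toF(atz(t,*r(*p),z)))
a=cv2.imread('pics/raw_top.png')[125:175,300:335].astype(int);b=cv2.imread('pics/raw_t9.png')[125:175,300:335].astype(int);print('bottle diff',abs(a-b).mean())
print(ctrl.hand_in())
```

```text
grip [  -0.  -124.1  113. ]
end [  1.2 -74.8  42. ]
joint [-6.4  5.1 42. ]
bottle diff 5.726285714285714
the job is handed in; nothing more can be done
None
```

The job is handed in at about 29 s of the 72 s limit: the middle and end blocks are fitted flat and interlocked, the clamp is unhooked and pressing the row tight. The spare stayed out. I never moved near the glue bottle, though I did not check it closely at the end.

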